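Run a dish carriage home and switch on the light base

TASK

Get the dish lit for viewing: push the dish carriage gently along the light base by its blue tab until it is fully home against its rubber stop, which takes the clear shield off the red rocker switch. Then, with the closed fingertips, press the raised half of the red rocker down until it snaps over to on, going by feel and no harder than needed, and back away. Leave the petri dish, the vial and the forceps where they lie.

Things in the scene. Friction and masses are not known exactly. Their poses are not given: they have to be found in the camera images.
- base: Grey light base, fixed to the bench, 170 (its x) x 340 (its y) x 50 mm (z), turned up to 17 degrees about the vertical; origin at the centre of its underside, z up. The dish carriage runs on its top along its +y; the red rocker switch stands on its top near the -y end. Do not lean on it with more than 20 N.
- switch_place (a point): Nominal middle of the red rocker's top at mid-throw, 115 mm towards -y and 80 mm above the base's origin; axes as the base. The switch is rubber-mounted and hand-fitted: the real one is up to 3 mm off sideways and up to 8 mm higher or lower, so feel for it. Its black surround, 66 (base x) x 36 mm, lies 12 mm below the rocker's mid-throw top.
- tray_tab (a point): Centre of the push face (base's -y side) of the blue upright tab at the carriage's tail: 70 mm wide (base x), 34 mm high (98 to 132 mm above the bench), 6 mm thick. Push it towards the base's +y; never with more than 18 N. Drag about 3 N. Axes as the base.
- tray_plate (a point): Top centre of the carriage's aluminium plate, 150 (base x) x 120 mm, 64 mm above the bench, with a glass dish on it. From plate to blue tab runs a clear shield, 100 mm wide, 84 mm long, 3 mm thick, its top 98 mm above the bench. With the carriage out, the shield covers the switch.
- home_tab (a point): Where the tab's push face centre nominally comes to stand when the carriage is home; the real stop is up to 5 mm off along the base's y. Rubber stop: gives about 1 mm per 3 to 5 N.
- tray (a joint): How far the carriage has run along the base's +y, in m: starts at 0 to 0.030; 0.100 where it touches its rubber stop (home; up to 4 mm more when pressed into the rubber). It stays where it is left.
- rocker (a joint): Red rocker's angle, rad: 0 off (half towards base's +x raised, white dot on it), 0.20 on (that half down); snaps over at 0.10. Paddle 56 (base x) x 28 mm (y), pivot in the middle along y; raised end 3 mm above its mid-throw height. Pressed down about 18 mm out from the middle it gives way at 4 to 7 N; its rubber mount sinks 1 mm per 10 N. It breaks above 14 N.
- dish: Bystander: closed clear petri dish, 92 mm across, 17 mm high, on the bench beyond the base's +y end; origin at the centre of its underside.
- vial: Bystander: small vial with yellow cap, 28 mm across, 60 mm high, standing on the bench beside the base's +x side; origin at the centre of its underside.
- forceps: Bystander: steel forceps lying on the bench beside the base's +x side, 120 mm long along its own x, 5 mm high; origin at its middle on the bench.

How it is judged (in metres and radians):
On the way, in this order (a step that is already met when the one before it is completed fails the run):
1. the carriage is home against its stop (value of joint tray above 0.098 m), for 0.2 s.
2. the rocker has snapped over to on (value of joint rocker above 0.16 rad), for 0.2 s.
At the end, for the whole second after the job is handed in: The carriage is home (within 2 mm of its stop or touching it), the rocker rests on (beyond 0.16 rad), and dish, vial and forceps lie within 15 mm of where they started (value of joint tray above 0.098 m and value of joint rocker above 0.16 rad and distance of each of dish, vial, forceps from where it was at the start of the episode below 0.015 m).
It fails at once if the carriage is pushed with more than 18 N (contact force between any of the fingers, the arm and tray above 18 N).
It fails at once if the switch is pressed with more than 14 N (contact force between any of the fingers, the arm and switch above 14 N).
It fails at once if the base is leaned on with more than 20 N (contact force between any of the fingers, the arm and base above 20 N).
It fails at once if a bystander is moved more than 15 mm (distance of any of dish, vial, forceps from where it was at the start of the episode above 0.015 m).
It also fails if it takes over 48 s, if anything falls off the work surface, if the arm or the gripper's body presses on something with over 40 N, if the wrist force passes 120 N, or if a joint passes its speed limit or range.

ROBOT

A 6-joint arm with a two-finger parallel gripper is mounted at the origin on the work surface. World frame = base frame: x ahead of the robot, y to its left, z up, the work surface at z = 0. Lengths are in mm, angles in degrees, forces in N, time in s.
With the tool pointing down it reaches from about 350 to 850 mm from the base axis. Payload 8.1 kg.
Tool frame: the origin (TCP) lies where the fingers leave the gripper's body, on its centre line; the fingertips stand 73 mm ahead of it and the grasp point (between the pads) lies 54 mm ahead of it; z points along the fingers, y is the line along which they close (so a half turn about z gives the same grasp; the last joint's range is limited). The gripper opens to 85 mm and grips with 20 to 120 N. Pads are 22 mm wide; open, the fingers measure 114 mm over their backs; the gripper's body (76 mm by 85 mm) begins 54 mm behind the grasp point. The pads swing forward as they close: fully open they stand 13 mm farther back than shut.
Start: joints at [-73.19, 7.471, 85.268, -0, 87.261, -4.893], TCP at [221.904, -557.463, 303.892] pointing down, gripper open.
Joint ranges: [-169.43, 169.43], [-51.17, 129.36], [1.28, 143.12], [-76.62, 256.62], [0, 156.53], [-152.29, 152.29]. Speed limits (degrees/s): [136.94, 136.94, 159.86, 180, 180, 180].

INTERFACE

Orientations are given as [roll, pitch, yaw] about the fixed x, y, z axes, in that order (R = Rz(yaw) Ry(pitch) Rx(roll)).
In Python, from bench import sense, optics, r gives the robot as it stands.
- The arm moves only by the tool servo_tool, never from a script. Its argument "plan" is a list that holds one entry, the list of rows, each a list of 5 numbers: the shift along the world's x, y, z in m, then the turn about the world's z in degrees, then the finger opening in m, from 0 to 0.0854. A call has 1 to 10 rows; each row shifts and turns the commanded pose from where the row before left it; what a row does not reach is not made up. A row lasts 1/10 s, in which the tool goes at most 50 mm and 8.59 degrees, less where a joint would pass 70% of its speed; a pose out of reach is approached as far as the arm can. A call is refused whole if a number of a shift passes 0.05 or a number of a turn 8.59, either way. A call with a gripper value outside its range is refused whole. The fingers move at their own pace and stop on an object; "force" is the grip in N (left out, the last holds). Time passes only in rows, so rows that do not move let the fingers close. It gives the time, the measured TCP pose, the force, the opening and the grip force at its end, in the units of the state.
- sense(): the state, without advancing time (a new reading comes with each control period).
- optics.snapshot(name): name is "scene" or "top"; returns a dict with "frame" (420x560x3 uint8, blue, green, red), "fx", "fy", "cx", "cy" (pixels), "cam_to_world" (4x4, takes a point from camera to world coordinates). Camera axes: x right, y down, z forward; pixel columns grow to the right and rows downward; lengths in mm; the calibration is good to about 2 mm. A picture is of the moment at which its call begins. There is no depth.
- r.hand_in(): hands the job in; it is judged then, once.
The state is a dict: "time": time; "joint_pos": joint angles; "qd": joint speeds; "joint_efforts": joint torques, N m; "tool_pos": TCP position; "tcp_rot": TCP orientation; "ft_force": force on the tool from outside, world axes, zero at the start; "wrist_torque": the same for the moment, N m; "finger_gap": finger opening in mm; "grip_force": force on a finger pad.
Only numpy, scipy, OpenCV 4.12 (cv2) and the standard library are available. Lean on these libraries where they do the work, as an engineer would, in place of code of your own. Each camera call takes 0.05 s, during which the arm holds its last target. There are 200 camera calls.

## Working session

There is one attempt and no reset: what is moved stays moved. The work goes in short steps, Python scripts to look and compute and a tool call to move; the robot and the scene stay as the last step left them, time stands still between calls to the robot, and variables do not carry over. Pictures are saved under pics/ and viewed, at most 10 in all, crops included, and the job is handed in when it is done.

Besides the shell and the picture viewer there is one more tool, called after "Call:" as a command line: name --argument value ..., lists and objects as JSON in quotes. servo_tool: Moves the arm, as the interface text tells. Its arguments: {"type":"object","properties":{"plan":{"type":"array"},"force":{"type":"number"}},"required":["plan"]}

```bash
mkdir -p pics; python3 - <<'E'
from bench import sense, optics, r
import cv2,numpy as np,pickle
d={}
for n in ("scene","top"):
    s=optics.snapshot(n);d[n]=s;cv2.imwrite(f"pics/{n}0.png",s["frame"]);print(n,s["fx"],s["cx"],s["cy"],np.round(s["cam_to_world"],3).tolist())
pickle.dump(d,open("s0.pkl","wb"))
s=sense();print(s["time"],s["tool_pos"],s["tcp_rot"],s["ft_force"])
E
```

```text
scene 431.8083958865947 279.3121742726803 201.25155464244946 [[-0.574, 0.517, -0.635, 1183.42], [0.819, 0.373, -0.437, 510.612], [0.011, -0.77, -0.637, 658.443], [0.0, 0.0, 0.0, 1.0]]
top 400.00681533150384 279.32263157806165 207.90533116585038 [[-0.041, -0.978, 0.206, 436.625], [-0.999, 0.04, -0.006, 135.63], [-0.003, -0.206, -0.979, 942.73], [0.0, 0.0, 0.0, 1.0]]
0.1 [ 221.80089422 -557.09204772  302.93219602] [-1.79903748e+02 -7.23708590e-03  2.17026011e+01] [ 0.05267108 -0.24694138 -0.02046513]
```

View pics/scene0.png

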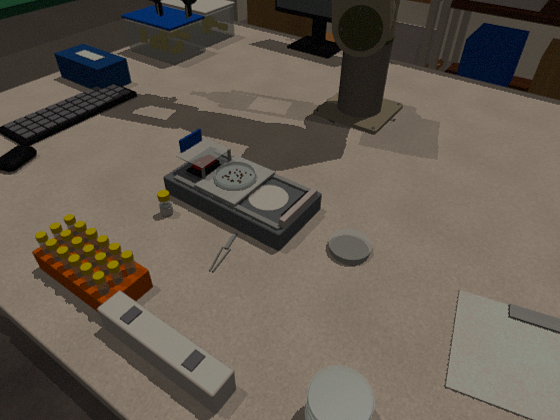

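View pics/top0.png

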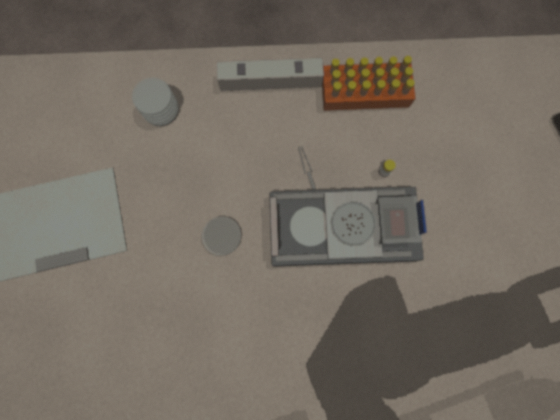

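The scene view shows the blue tab at about (190,140), the rocker under the shield at (204,163), the vial at (165,203) and the forceps at (225,252). In the top view the tab is at (422,217), the rocker at (398,222) and the base spans (270..422, 187..265), so the base's +y is roughly the world's +y.

```bash
cat > h.py <<'E'
import numpy as np,cv2,pickle
def ray(s,u,v):
    T=s["cam_to_world"];d=np.array([(u-s["cx"])/s["fx"],(v-s["cy"])/s["fy"],1.0])
    return T[:3,3],T[:3,:3]@d
def plane(s,u,v,z):
    o,d=ray(s,u,v);return o+d*(z-o[2])/d[2]
def mask(f,kind,roi):
    h=cv2.cvtColor(f,cv2.COLOR_BGR2HSV).astype(int);H,S,V=h[...,0],h[...,1],h[...,2]
    m={'blue':(H>100)&(H<130)&(S>140),'red':((H<8)|(H>172))&(S>60),'yellow':(H>20)&(H<35)&(S>150)}[kind].astype(np.uint8)
    k=np.zeros_like(m);x0,y0,x1,y1=roi;k[y0:y1,x0:x1]=1;return m*k
E
python3 - <<'E'
from h import *
d=pickle.load(open("s0.pkl","rb"));t=d["top"];sc=d["scene"]
for n,s,roi in(("top",t,(370,170,440,250)),("scene",sc,(160,120,240,190))):
  for k in("blue","red"):
    m=mask(s["frame"],k,roi);ys,xs=np.nonzero(m)
    if len(xs)<5: print(n,k,len(xs));continue
    b=cv2.minAreaRect(np.c_[xs,ys].astype(np.float32));bp=cv2.boxPoints(b)
    print(n,k,len(xs),bp.round(1).tolist())
    z={"blue":132,"red":80}[k];print([plane(s,u,v,z).round(0)[:2].tolist() for u,v in bp])
a=cv2.resize(t["frame"][175:280,255:440],None,fx=4.2,fy=4.2,interpolation=cv2.INTER_CUBIC)
cv2.imwrite("pics/c1.png",cv2.convertScaleAbs(a,alpha=1.6))
a=cv2.resize(sc["frame"][120:245,155:330],None,fx=4.5,fy=4.5,interpolation=cv2.INTER_CUBIC)
cv2.imwrite("pics/c2.png",cv2.convertScaleAbs(a,alpha=1.8))
E
```

```text
top blue 0
top red 0
scene blue 287 [[172.39999389648438, 142.3000030517578], [199.3000030517578, 127.69999694824219], [220.0, 165.89999389648438], [193.1999969482422, 180.5]]
[[629.0, -169.0], [545.0, -165.0], [636.0, -19.0], [707.0, -29.0]]
scene red 170 [[191.10000610351562, 155.89999389648438], [229.10000610351562, 153.8000030517578], [230.0, 171.0], [192.10000610351562, 173.10000610351562]]
[[591.0, -155.0], [531.0, -88.0], [584.0, -40.0], [641.0, -104.0]]
```

View pics/c1.png

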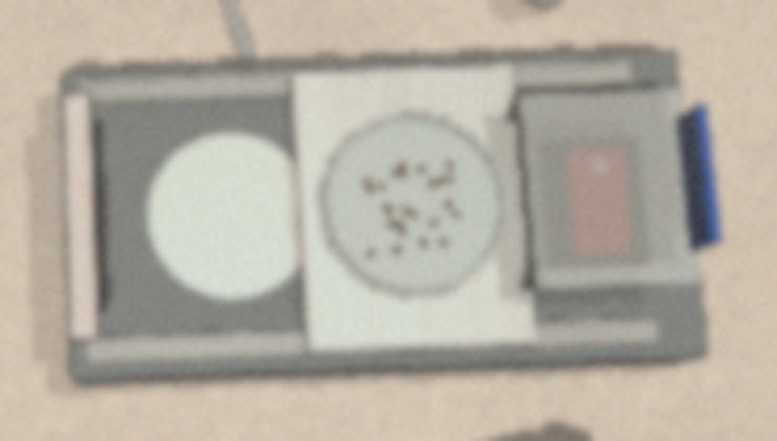

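View pics/c2.png

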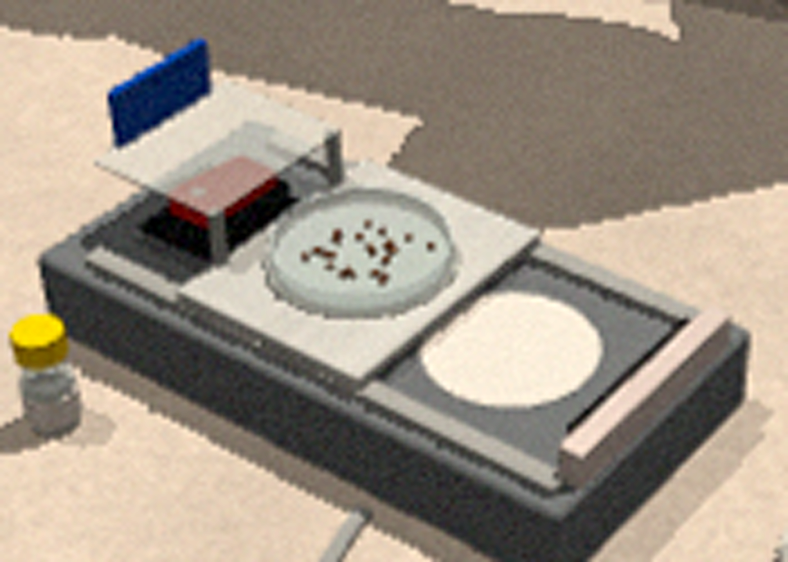

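The crops show the base top corners at (62,75), (675,52), (705,355) and (75,380) in the 4.2x top crop, and at (45,260), (570,515) and (747,335) in the 4.5x scene crop. The blue tab stands at (700,175) in the top crop, and the white dot on the rocker is towards +x.

```bash
python3 - <<'E'
from h import *
d=pickle.load(open("s0.pkl","rb"));t=d["top"];sc=d["scene"]
T=lambda p:(p[0]/4.2-.38+255,p[1]/4.2-.38+175); S=lambda p:(p[0]/4.5-.39+155,p[1]/4.5-.39+120)
C=np.array([plane(t,*T(p),50)[:2] for p in[(62,75),(675,52),(705,355),(75,380)]]);print(C.round(0).tolist(),C.mean(0))
B=[plane(sc,*S(p),50)[:2].round(0).tolist() for p in[(45,260),(570,515),(747,335)]];print("scene",B)
c,(w,h),a=cv2.minAreaRect(C.astype(np.float32));print(c,w,h,a)
y=(C[0]+C[3]-C[1]-C[2]);th=np.degrees(np.arctan2(-y[0],y[1]));print("yaw",th)
x=(C[0]+C[1]-C[2]-C[3]);print("yaw2",np.degrees(np.arctan2(x[1],x[0])))
print("tab top(z132) top", [plane(t,*T(p),132)[:2].round(0).tolist() for p in[(707,105),(720,243)]])
print("tab top scene",[plane(sc,*S(p),132)[:2].round(0).tolist() for p in[(110,92),(205,42)]], "bottom98",[plane(sc,*S(p),98)[:2].round(0).tolist() for p in[(117,147),(210,95)]])
print("rocker top",[plane(t,*T(p),80)[:2].round(0).tolist() for p in[(567,147),(630,145),(635,254),(575,256)]])
print("rocker dot",plane(t,*T((598,165)),82),plane(sc,*S((196,190)),82))
E
```

```text
[[661.0, 152.0], [660.0, -185.0], [495.0, -182.0], [495.0, 151.0]] [577.99940838 -16.15095565]
scene [[663.0, -176.0], [660.0, 157.0], [502.0, 155.0]]
(577.899658203125, -16.29962158203125) 336.4319763183594 165.8153533935547 89.84815216064453
yaw -0.11783928718508031
yaw2 -0.2548950470604683
tab top(z132) top [[612.0, -168.0], [543.0, -167.0]]
tab top scene [[613.0, -164.0], [548.0, -159.0]] bottom98 [[613.0, -165.0], [547.0, -161.0]]
rocker top [[604.0, -112.0], [604.0, -145.0], [546.0, -141.0], [546.0, -110.0]]
rocker dot [ 593.34506685 -126.44800438   82.        ] [ 601.7407628  -122.16490479   82.        ]
```

The base yaw is close to 0 and its centre is near (580,-14). The tab face is near y=-166, x=579, and the rocker is near (577,-128). I'll go behind the tab first, high up, with the fingers closed.

Call:
servo_tool --plan '[[[0.034,0.03,0,-2.17,0],[0.034,0.03,0,-2.17,0],[0.034,0.03,0,-2.17,0],[0.034,0.03,0,-2.17,0],[0.034,0.03,0,-2.17,0],[0.034,0.03,0,-2.17,0],[0.034,0.03,0,-2.17,0],[0.034,0.03,0,-2.17,0],[0.034,0.03,0,-2.17,0],[0.034,0.03,0,-2.17,0]]]'

```text
time: 1.1
tool_pos: [562.9, -255.9, 303.4]
tcp_rot: [-180.0, 0.0, -0.1]
ft_force: [0.7, -1.6, 0.2]
finger_gap: 0.1
grip_force: 0.0
```

Call:
servo_tool --plan '[[[0.017,0.021,0,0,0],[0,0.01,-0.03,0,0],[0,0,-0.03,0,0],[0,0,-0.03,0,0],[0,0,-0.02,0,0],[0,0,-0.01,0,0],[0,0,0,0,0],[0,0,0,0,0]]]'

```text
time: 1.9
tool_pos: [579.3, -226.7, 184.8]
tcp_rot: [180.0, -0.0, -0.0]
ft_force: [0.5, -1.0, 0.2]
finger_gap: -0.2
grip_force: 0.0
```

```bash
python3 - <<'E'
from bench import optics
import cv2,numpy as np
s=optics.snapshot("scene")["frame"];t=optics.snapshot("top")["frame"]
a=cv2.resize(s[80:200,130:250],(400,400),interpolation=cv2.INTER_CUBIC);b=cv2.resize(t[150:280,340:470],(400,400),interpolation=cv2.INTER_CUBIC)
cv2.imwrite("pics/c3.png",cv2.convertScaleAbs(np.hstack([a,b]),alpha=1.7))
E
```

```text
(no output)
```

View pics/c3.png

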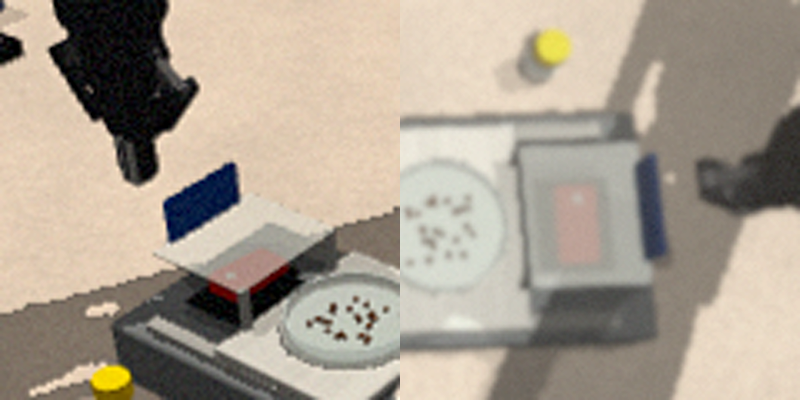

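The gripper stands behind the tab. In the top half of the picture the tip at (715,185) sits slightly towards +x of the tab middle (650,205). I'll measure both properly.

```bash
python3 - <<'E'
from h import *
d=pickle.load(open("s0.pkl","rb"));t=d["top"];sc=d["scene"]
from bench import optics
def blue(f,roi):
    f=f.astype(int);m=((f[...,0]>f[...,2]*1.8+8)&(f[...,0]>f[...,1]*1.4)).astype(np.uint8);x0,y0,x1,y1=roi
    q=np.argwhere(m[y0:y1,x0:x1])[:,::-1]+[x0,y0];return q.astype(np.float32)
q=blue(t["frame"],(400,180,440,250));print(len(q));bp=cv2.boxPoints(cv2.minAreaRect(q));print(bp.tolist())
for z in(132,98):print(z,[plane(t,*p,z)[:2].round(1).tolist() for p in bp])
q=blue(sc["frame"],(170,120,206,155));print(len(q));bp=cv2.approxPolyDP(cv2.convexHull(q),2,True)[:,0];print(bp.tolist())
for z in(132,98):print(z,[plane(sc,*p,z)[:2].round(1).tolist() for p in bp])
print("tip scene",plane(sc,171.4,134,112),"tip top",plane(t,340+705*.325,150+195*.325,112))
E
```

```text
4
[[423.0, 220.0], [423.29705810546875, 219.97030639648438], [424.29705810546875, 229.97030639648438], [424.0, 230.0]]
132 [[569.3, -163.3], [569.4, -163.9], [548.6, -163.6], [548.6, -163.0]]
98 [[574.9, -175.8], [574.9, -176.5], [553.3, -176.1], [553.2, -175.5]]
272
[[200.0, 129.0], [200.0, 140.0], [181.0, 151.0], [179.0, 141.0]]
132 [[548.1, -159.3], [584.7, -125.1], [643.4, -127.2], [616.1, -160.8]]
98 [[507.1, -202.6], [546.0, -166.1], [608.5, -168.4], [579.5, -204.2]]
tip scene [ 582.41560249 -224.32294976  112.        ] tip top [ 574.07995995 -480.36390143  112.        ]
```

The tab centre is near x=582 and y=-160, with yaw about 0, so the finger is lined up. I'll approach slowly.

Call:
servo_tool --plan '[[[0,0.012,0,0,0],[0,0.012,0,0,0],[0.001,0.006,-0.001,0,0],[0,0.003,0,0,0],[0,0.002,0,0,0],[0,0.002,0,0,0],[0,0.002,0,0,0],[0,0.002,0,0,0]]]'

```text
time: 2.8
tool_pos: [579.9, -185.5, 182.9]
tcp_rot: [180.0, 0.0, -0.0]
ft_force: [-1.4, -0.2, 0.4]
finger_gap: -0.2
grip_force: 0.0
```

Call:
servo_tool --plan '[[[0,0.002,0,0,0],[0,0.002,0,0,0],[0,0.002,0,0,0],[0,0.002,0,0,0],[0,0.002,0,0,0],[0,0.002,0,0,0]]]'

```text
time: 3.4
tool_pos: [579.9, -173.5, 182.9]
tcp_rot: [180.0, -0.0, -0.0]
ft_force: [0.2, -3.7, -0.3]
finger_gap: 0.0
grip_force: 1.6
```

Call:
servo_tool --plan '[[[0,0.003,0,0,0],[0,0.004,0,0,0],[0,0.004,0,0,0],[0,0.004,0,0,0],[0,0.004,0,0,0],[0,0.004,0,0,0],[0,0.004,0,0,0],[0,0.004,0,0,0],[0,0.004,0,0,0],[0,0.004,0,0,0]]]'

```text
time: 4.4
tool_pos: [579.9, -134.1, 182.9]
tcp_rot: [180.0, -0.0, 0.0]
ft_force: [1.8, -4.0, -1.4]
finger_gap: -0.1
grip_force: 1.6
```

Call:
servo_tool --plan '[[[0,0.003,0,0,0],[0,0.003,0,0,0],[0,0.003,0,0,0],[0,0.003,0,0,0],[0,0.003,0,0,0],[0,0.003,0,0,0]]]'

```text
time: 5.0
tool_pos: [580.0, -116.2, 182.9]
tcp_rot: [-180.0, -0.0, 0.0]
ft_force: [1.8, -3.6, -0.6]
finger_gap: 0.1
grip_force: 1.6
```

Call:
servo_tool --plan '[[[0,0.002,0,0,0],[0,0.002,0,0,0],[0,0.002,0,0,0]]]'

```text
time: 5.3
tool_pos: [580.0, -110.3, 183.0]
tcp_rot: [180.0, -0.0, 0.0]
ft_force: [2.0, -3.6, -0.3]
finger_gap: -0.0
grip_force: 1.6
```

Call:
servo_tool --plan '[[[0,0.002,0,0,0],[0,0.001,0,0,0],[0,0.001,0,0,0]]]'

```text
time: 5.6
tool_pos: [580.0, -106.4, 183.0]
tcp_rot: [180.0, -0.0, 0.0]
ft_force: [1.9, -2.8, 0.4]
finger_gap: -0.1
grip_force: 1.5
```

Call:
servo_tool --plan '[[[0,0.001,0,0,0],[0,0.001,0,0,0]]]'

```text
time: 5.8
tool_pos: [580.0, -104.5, 183.0]
tcp_rot: [180.0, -0.0, -0.0]
ft_force: [3.2, -2.8, -0.4]
finger_gap: 0.2
grip_force: 1.5
```

Call:
servo_tool --plan '[[[0,0.001,0,0,0],[0,0.001,0,0,0]]]'

```text
time: 6.0
tool_pos: [580.0, -102.4, 183.0]
tcp_rot: [-180.0, -0.0, 0.0]
ft_force: [2.7, -3.3, -0.0]
finger_gap: -0.2
grip_force: 1.5
```

Call:
servo_tool --plan '[[[0,0.001,0,0,0],[0,0.001,0,0,0]]]'

```text
time: 6.2
tool_pos: [579.9, -100.4, 183.0]
tcp_rot: [-180.0, -0.0, 0.0]
ft_force: [3.1, -3.2, -0.4]
finger_gap: 0.0
grip_force: 1.5
```

Call:
servo_tool --plan '[[[0,0.001,0,0,0],[0,0.001,0,0,0]]]'

```text
time: 6.4
tool_pos: [579.9, -98.4, 183.0]
tcp_rot: [180.0, -0.0, 0.0]
ft_force: [3.1, -2.9, 0.5]
finger_gap: -0.1
grip_force: 1.5
```

From the first picture the plate had about 100 mm to go to the stop. About 76 mm is done.

Call:
servo_tool --plan '[[[0,0.002,0,0,0],[0,0.002,0,0,0],[0,0.002,0,0,0],[0,0.001,0,0,0],[0,0.001,0,0,0]]]'

```text
time: 6.9
tool_pos: [579.9, -90.3, 182.9]
tcp_rot: [180.0, -0.0, 0.0]
ft_force: [1.7, -3.2, 0.1]
finger_gap: -0.2
grip_force: 1.5
```

```bash
python3 - <<'E'
from bench import optics
import cv2,numpy as np
t=optics.snapshot("top")["frame"]
cv2.imwrite("pics/c4.png",cv2.convertScaleAbs(cv2.resize(t[175:280,255:440],None,fx=4.2,fy=4.2,interpolation=cv2.INTER_CUBIC),alpha=1.6))
E
```

```text
(no output)
```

View pics/c4.png

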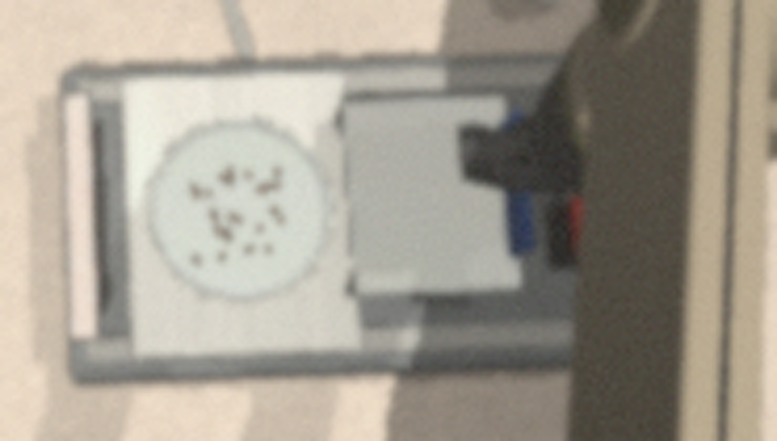

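The plate's leading edge is at x≈125 and the stop face at about 100, so about 12 mm is left. The dish is undisturbed and the tab is against the finger.

Call:
servo_tool --plan '[[[0,0.002,0,0,0],[0,0.002,0,0,0],[0,0.001,0,0,0],[0,0.001,0,0,0]]]'

```text
time: 7.35
tool_pos: [579.9, -86.5, 183.0]
tcp_rot: [179.8, -0.0, -0.0]
ft_force: [1.7, -16.7, -0.1]
finger_gap: 0.3
grip_force: 8.4
```

That is well into the stop at 16.7 N, so I'm easing off now.

Call:
servo_tool --plan '[[[0,-0.002,0,0,0],[0,-0.001,0,0,0],[0,0,0,0,0],[0,0,0,0,0]]]'

```text
time: 7.75
tool_pos: [579.5, -87.1, 182.5]
tcp_rot: [-180.0, 0.1, 0.0]
ft_force: [-0.9, -1.9, 1.1]
finger_gap: 0.1
grip_force: 0.7
```

The carriage is home. I'll back off, lift and locate the rocker.

Call:
servo_tool --plan '[[[0,-0.005,0,0,0],[0,-0.02,0,0,0],[0,-0.02,0.03,0,0],[0,-0.04,0.02,0,0],[0,-0.04,0,0,0],[0,-0.04,0,0,0],[0,-0.04,0,0,0],[0,0,0,0,0]]]'

```text
time: 8.55
tool_pos: [578.9, -297.2, 232.7]
tcp_rot: [179.9, 0.0, -0.2]
ft_force: [-1.0, 0.5, 0.3]
finger_gap: -0.1
grip_force: 0.0
```

```bash
python3 - <<'E'
from bench import optics
from h import *
d={n:optics.snapshot(n) for n in("scene","top")};pickle.dump(d,open("s1.pkl","wb"))
for n,roi in(("top",(380,200,425,250)),("scene",(180,145,230,185))):
    s=d[n];m=mask(s["frame"],"red",roi);q=np.argwhere(m)[:,::-1].astype(np.float32)
    bp=cv2.boxPoints(cv2.minAreaRect(q));print(n,len(q),bp.round(1).tolist(),[plane(s,*p,80)[:2].round(1).tolist() for p in bp])
a=cv2.resize(d["scene"]["frame"][110:200,155:245],(400,400),interpolation=cv2.INTER_CUBIC);b=cv2.resize(d["top"]["frame"][180:270,350:440],(400,400),interpolation=cv2.INTER_CUBIC)
cv2.imwrite("pics/c5.png",cv2.convertScaleAbs(np.hstack([a,b]),alpha=1.7))
E
```

```text
top 445 [[389.0, 209.0], [406.0, 209.0], [406.0, 236.0], [389.0, 236.0]] [[605.4, -110.6], [603.9, -147.9], [544.2, -141.6], [545.7, -104.8]]
scene 220 [[187.0, 170.0], [200.10000610351562, 149.10000610351562], [215.39999389648438, 158.60000610351562], [202.3000030517578, 179.60000610351562]] [[639.0, -122.2], [556.4, -158.7], [565.8, -100.7], [645.5, -68.8]]
```

View pics/c5.png

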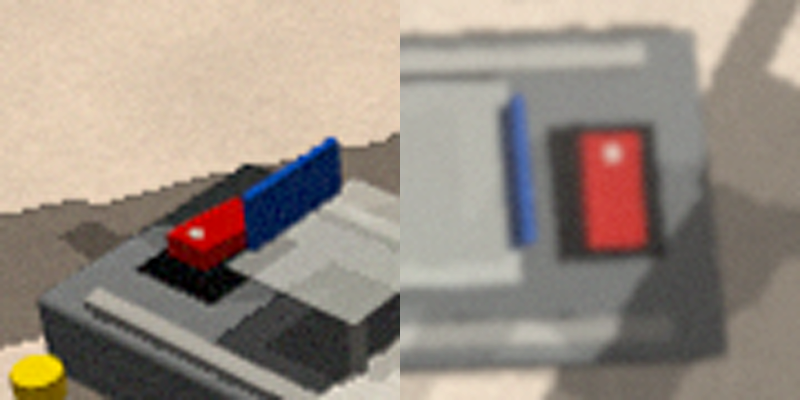

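The shield is clear of the rocker. The white dot is at (197,233) in the scene half and (613,154) in the top half. I'll triangulate it.

```bash
python3 - <<'E'
from h import *
d=pickle.load(open("s1.pkl","rb"));t=d["top"];s=d["scene"]
A=lambda x,y:(155+x*.225-.4,110+y*.225-.4);B=lambda x,y:(350+(x-400)*.225-.4,180+y*.225-.4)
o1,d1=ray(s,*A(197,233));o2,d2=ray(t,*B(613,154))
k=np.linalg.lstsq(np.c_[d1,-d2],o2-o1,rcond=None)[0];p,q=o1+k[0]*d1,o2+k[1]*d2;print(p,q)
for z in(75,82,90):print(z,[plane(t,*B(*c),z)[:2].round(1).tolist() for c in[(580,130),(640,130),(648,250),(588,250)]],plane(t,*B(613,154),z)[:2])
E
```

```text
[ 593.26590643 -128.86599987   74.0596962 ] [ 593.89725227 -129.81956646   74.46558322]
75 [[606.6, -114.5], [605.4, -144.3], [545.2, -142.0], [546.4, -112.5]] [ 593.80045139 -129.65618196]
82 [[605.2, -112.5], [604.0, -142.1], [544.4, -139.7], [545.6, -110.5]] [ 592.53251558 -127.51610794]
90 [[603.7, -110.2], [602.5, -139.5], [543.4, -137.2], [544.5, -108.2]] [ 591.08344608 -125.07030905]
```

I'll press at about (594,-128).

Call:
servo_tool --plan '[[[0.005,0.045,0,0.1,0],[0.005,0.045,0,0.1,0],[0.005,0.045,0,0,0],[0,0.034,-0.02,0,0],[0,0,-0.02,0,0],[0,0,-0.015,0,0],[0,0,-0.008,0,0],[0,0,0,0,0],[0,0,0,0,0]]]'

```text
time: 9.55
tool_pos: [595.1, -124.1, 170.4]
tcp_rot: [180.0, -0.0, 0.2]
ft_force: [0.2, -0.1, 0.8]
finger_gap: -0.4
grip_force: 0.0
```

Call:
servo_tool --plan '[[[0,0,-0.001,0,0],[0,0,-0.001,0,0],[0,0,0,0,0]]]'

```text
time: 9.85
tool_pos: [595.1, -123.8, 168.3]
tcp_rot: [180.0, -0.0, 0.2]
ft_force: [-1.0, -1.3, 0.4]
finger_gap: 0.0
grip_force: 0.0
```

Call:
servo_tool --plan '[[[-0.001,-0.004,0,0,0],[0,0,-0.001,0,0],[0,0,-0.001,0,0],[0,0,0,0,0]]]'

```text
time: 10.25
tool_pos: [593.8, -127.5, 165.6]
tcp_rot: [-180.0, 0.0, 0.2]
ft_force: [-0.6, 0.4, -0.5]
finger_gap: -0.1
grip_force: 0.0
```

Call:
servo_tool --plan '[[[0,0,-0.0005,0,0],[0,0,-0.0005,0,0],[0,0,-0.0005,0,0],[0,0,0,0,0]]]'

```text
time: 10.65
tool_pos: [593.9, -127.4, 164.3]
tcp_rot: [-180.0, 0.0, 0.2]
ft_force: [0.3, 0.2, 0.7]
finger_gap: -0.4
grip_force: 0.0
```

Call:
servo_tool --plan '[[[0,0,-0.0005,0,0],[0,0,-0.0005,0,0],[0,0,-0.0005,0,0],[0,0,0,0,0]]]'

```text
time: 11.05
tool_pos: [593.8, -127.4, 162.8]
tcp_rot: [-180.0, 0.0, 0.2]
ft_force: [-0.5, -0.6, -0.1]
finger_gap: 0.0
grip_force: 0.0
```

Call:
servo_tool --plan '[[[0,0,-0.0005,0,0],[0,0,-0.0005,0,0],[0,0,-0.0005,0,0],[0,0,0,0,0]]]'

```text
time: 11.45
tool_pos: [593.9, -127.5, 161.3]
tcp_rot: [-180.0, 0.0, 0.2]
ft_force: [-1.3, -1.0, 0.1]
finger_gap: 0.3
grip_force: 0.0
```

Call:
servo_tool --plan '[[[0,0,-0.0005,0,0],[0,0,-0.0005,0,0],[0,0,-0.0005,0,0],[0,0,0,0,0]]]'

```text
time: 11.85
tool_pos: [593.9, -127.4, 159.8]
tcp_rot: [-180.0, 0.0, 0.2]
ft_force: [-0.3, -0.1, -0.8]
finger_gap: -0.1
grip_force: 0.0
```

Call:
servo_tool --plan '[[[0,0,-0.0005,0,0],[0,0,-0.0005,0,0],[0,0,-0.0005,0,0],[0,0,0,0,0]]]'

```text
time: 12.25
tool_pos: [593.8, -127.4, 158.3]
tcp_rot: [-180.0, 0.0, 0.2]
ft_force: [0.3, 0.1, -0.3]
finger_gap: 0.0
grip_force: 0.0
```

Call:
servo_tool --plan '[[[0,0,-0.0005,0,0],[0,0,-0.0005,0,0],[0,0,-0.0005,0,0],[0,0,0,0,0]]]'

```text
time: 12.65
tool_pos: [593.9, -127.5, 156.8]
tcp_rot: [-180.0, 0.0, 0.2]
ft_force: [0.1, -0.8, 0.6]
finger_gap: -0.1
grip_force: 0.0
```

Call:
servo_tool --plan '[[[0,0,-0.0005,0,0],[0,0,-0.0005,0,0],[0,0,-0.0005,0,0],[0,0,0,0,0]]]'

```text
time: 13.05
tool_pos: [593.8, -127.4, 155.3]
tcp_rot: [-180.0, 0.0, 0.2]
ft_force: [0.2, 0.4, -0.1]
finger_gap: -0.0
grip_force: 0.0
```

Call:
servo_tool --plan '[[[0,0,-0.0005,0,0],[0,0,-0.0005,0,0],[0,0,-0.0005,0,0],[0,0,0,0,0]]]'

```text
time: 13.45
tool_pos: [593.8, -127.4, 153.8]
tcp_rot: [-180.0, 0.0, 0.2]
ft_force: [0.9, 0.5, -0.5]
finger_gap: 0.0
grip_force: 0.0
```

Call:
servo_tool --plan '[[[0,0,-0.0005,0,0],[0,0,-0.0005,0,0],[0,0,-0.0005,0,0],[0,0,0,0,0]]]'

```text
time: 13.85
tool_pos: [593.8, -127.4, 152.2]
tcp_rot: [-180.0, 0.0, 0.2]
ft_force: [0.0, -1.2, -0.1]
finger_gap: -0.0
grip_force: 0.0
```

Call:
servo_tool --plan '[[[0,0,-0.0005,0,0],[0,0,-0.0005,0,0],[0,0,-0.0005,0,0],[0,0,0,0,0]]]'

```text
time: 14.25
tool_pos: [593.8, -127.5, 150.8]
tcp_rot: [-180.0, 0.0, 0.2]
ft_force: [-0.1, 0.4, 0.6]
finger_gap: 0.2
grip_force: 0.0
```

Call:
servo_tool --plan '[[[0,0,-0.0005,0,0],[0,0,-0.0005,0,0],[0,0,-0.0005,0,0],[0,0,0,0,0]]]'

```text
time: 14.65
tool_pos: [593.8, -127.4, 149.3]
tcp_rot: [-180.0, 0.0, 0.2]
ft_force: [-0.1, 0.2, 0.0]
finger_gap: 0.2
grip_force: 0.0
```

Call:
servo_tool --plan '[[[0,0,-0.0005,0,0],[0,0,-0.0005,0,0],[0,0,0,0,0]]]'

```text
time: 14.95
tool_pos: [593.9, -127.5, 148.4]
tcp_rot: [180.0, -0.0, 0.2]
ft_force: [1.2, 0.2, 0.2]
finger_gap: -0.0
grip_force: 0.2
```

Grip force 0.2 N hints at first contact, so I'll use smaller steps.

Call:
servo_tool --plan '[[[0,0,-0.0005,0,0],[0,0,-0.0005,0,0],[0,0,0,0,0]]]'

```text
time: 15.25
tool_pos: [594.1, -127.5, 147.8]
tcp_rot: [180.0, -0.0, 0.2]
ft_force: [-1.3, 0.2, 4.7]
finger_gap: -0.0
grip_force: 2.1
```

Call:
servo_tool --plan '[[[0,0,-0.0005,0,0],[0,0,0,0,0]]]'

```text
time: 15.45
tool_pos: [594.1, -127.5, 147.4]
tcp_rot: [180.0, -0.0, 0.2]
ft_force: [-1.8, 0.9, 6.9]
finger_gap: -0.1
grip_force: 3.2
```

Call:
servo_tool --plan '[[[0,0,-0.0004,0,0],[0,0,0,0,0]]]'

```text
time: 15.65
tool_pos: [594.3, -127.5, 147.1]
tcp_rot: [180.0, -0.1, 0.2]
ft_force: [-1.5, 0.9, 6.8]
finger_gap: -0.1
grip_force: 3.0
```

Call:
servo_tool --plan '[[[0,0,-0.0004,0,0],[0,0,0,0,0]]]'

```text
time: 15.85
tool_pos: [594.4, -127.5, 146.7]
tcp_rot: [180.0, -0.1, 0.2]
ft_force: [-0.2, 0.8, 4.4]
finger_gap: -0.1
grip_force: 2.3
```

The force is falling as the rocker gives way.

Call:
servo_tool --plan '[[[0,0,-0.0004,0,0],[0,0,0,0,0]]]'

```text
time: 16.05
tool_pos: [594.3, -127.5, 145.9]
tcp_rot: [180.0, -0.1, 0.2]
ft_force: [-0.1, 0.7, 1.7]
finger_gap: -0.1
grip_force: 0.6
```

Call:
servo_tool --plan '[[[0,0,-0.0004,0,0],[0,0,0,0,0]]]'

```text
time: 16.25
tool_pos: [593.6, -127.5, 144.8]
tcp_rot: [-180.0, 0.0, 0.2]
ft_force: [0.8, 0.6, 0.7]
finger_gap: -0.1
grip_force: 0.7
```

It snapped over: the force fell from 6.9 to 0.7 N. I'll back away and check.

Call:
servo_tool --plan '[[[0,0,0,0,0],[0,0,0,0,0],[0,0,0.003,0,0],[0,0,0.02,0,0],[0,0,0.04,0,0],[0,-0.04,0.02,0,0],[0,-0.045,0,0,0],[0,-0.045,0,0,0],[0,-0.045,0,0,0],[0,0,0,0,0]]]'

```text
time: 17.25
tool_pos: [592.6, -308.1, 228.2]
tcp_rot: [179.9, 0.0, -0.1]
ft_force: [-0.4, -0.1, -0.2]
finger_gap: 0.3
grip_force: 0.0
```

```bash
python3 - <<'E'
from bench import optics
import cv2,numpy as np,pickle
d={n:optics.snapshot(n)["frame"] for n in("scene","top")};o=pickle.load(open("s1.pkl","rb"))["scene"]["frame"]
R=lambda f:cv2.resize(f,(400,400),interpolation=cv2.INTER_CUBIC)
cv2.imwrite("pics/c6.png",cv2.convertScaleAbs(np.hstack([R(d["scene"][110:200,155:245]),R(d["top"][150:290,280:420])]),alpha=1.7))
E
```

```text
(no output)
```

View pics/c6.png

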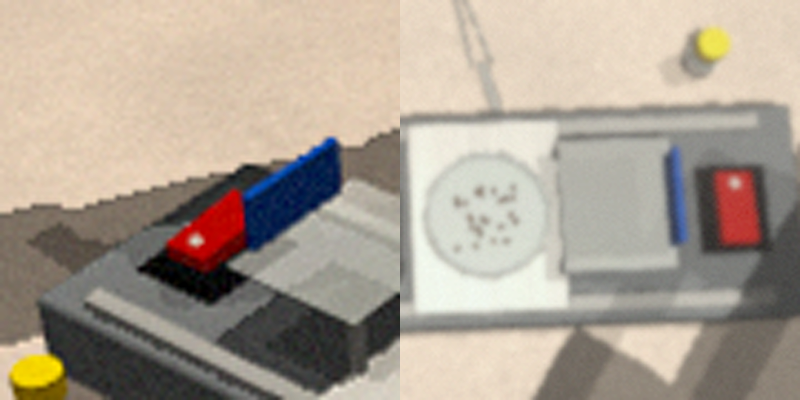

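The dot end has dropped (row 233 to 240) and the far end has risen, so the rocker is on. The tab hasn't moved, and the vial and forceps look undisturbed.

```bash
python3 -c "
from bench import r;print(r.hand_in())"
```

```text
the job is handed in; nothing more can be done
None
```

Job handed in; no verdict was returned. The carriage is home (push peaked at 16.7 N read, limit 18), the rocker looks snapped to on (6.9 N peak), and the arm is backed away with the vial and forceps visibly in place; the petri dish was not rechecked, though the arm never went near it.

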